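# Sort stripped gearbox parts back into their stock trays

### The arm

A 7-joint arm with a two-finger parallel gripper is mounted at the origin on the work surface. World frame = base frame: x ahead of the robot, y to its left, z up, the work surface at z = 0. Lengths are in m, angles in rad, forces in N, time in s.
With the tool pointing down it reaches from about 0.4 to 0.9 m from the base axis. Payload 5.6 kg.
Tool frame: the origin (TCP) lies midway between the tips of the shut fingers; the grasp point (between the pads) lies 19 mm behind it; y points along the fingers, z is the direction in which the jaws open and shut, and the axes are right-handed (so a half turn about y gives the same grasp; the last joint's range is limited). The gripper opens to 92 mm and grips with 3 to 60 N. Pads are 20 mm wide; open, the fingers measure 128 mm over their backs; the gripper's body (75 mm by 189 mm) begins 69 mm behind the grasp point.
Start: joints at [1.099, 0.468, -0.012, 1.603, 0.006, 1.071, -0.056], TCP at [0.27, -0.591, 0.215] pointing down, gripper open.
Joint ranges: [-2.53, 2.53], [-0.31, 2.02], [-1.57, 1.55], [0.28, 2.44], [-1.29, 4.43], [0.15, 1.84], [-2.92, 2.92]. Speed limits (rad/s): [2.57, 2.57, 3.14, 3.14, 3.14, 3.14, 3.14].

### API

Orientations are given as a 3x3 rotation matrix whose columns are the frame's x, y, z axes.
In Python, from station import env, effector, solver, viewer, workorder, search_frame, tip_of gives the robot as it stands. Calls block until the motion is done:
- env.reach(position, orientation): joint-space move of the TCP to a pose.
- env.movel(position, frame=None, rate=0.15): straight line of the TCP; frame=None keeps the orientation; rate is the mean speed in m/s.
- env.goto_joints(angles): joint-space move.
- effector.release() and effector.grasp(squeeze=None): open the fingers fully, or close them until they stop; squeeze is the grip in N (None keeps the last).
- env.pause(seconds).
- solver.inverse_kinematics(position, orientation): joint angles nearest the present ones, or None.
- env.sense(): the state.
- viewer.read_camera(name): name is "side" or "top" or "wrist"; returns (picture, depth): 400x640x3 uint8, red, green, blue; 400x640 float32, m along the optical axis (not along the pixel's ray), 0 where there is no reading.
- viewer.camera_info(name): a dict with "intrinsics" (3x3 intrinsics, pixels), "dist_coeffs" ([k1, k2, p1, p2, k3] as OpenCV has them; the pictures are not rectified), "eye" and "rotation" of the camera in the world; the wrist camera has in their place "T_tool_cam" (4x4, takes a point from camera to tool coordinates, whose origin is the TCP and whose axes are the tool frame's). Camera axes: x right, y up, looking along -z (the intrinsics and any distortion apply to the point x, -y, -z); pixel columns grow to the right and rows downward; lengths in m; the calibration is good to about 2 mm. A picture is of the moment at which its call begins: read the wrist's pose just before it. camera_info takes no time and is no camera call.
A pose or a line that the arm cannot do raises env.PlanningError and nothing moves.
- workorder.finish_job(): hands the job in, once; it reports no verdict.
Trained networks look in the newest picture that a camera, given by its name, has taken for a name from the list of things; names that differ only in an ending like _2 or _b are one class to them, and where a whole thing is asked for, a point or a joint stands for the part that bears it (a point fixed in the world has none). Each returns a list of dicts, best first, with "score" (0 to 1); they miss things now and then, are a little off and sometimes report something else, mostly with a low value. They report only what shows in the picture. A call takes as long as a camera call. They do not tell look-alikes from the thing itself.
- search_frame(camera, name): "at" ([x, y, z] in m, in world coordinates, good to about 4 mm: the middle of the surface that is visible of it).
- tip_of(camera, name): "at" ([x, y, z] in m, in world coordinates, good to about 4 mm: a listed point, or the origin of a listed thing).
The state is a dict: "t": time; "joint_positions": joint angles; "joint_velocities": joint speeds; "tau": joint torques, N m; "ee_pos": TCP position; "tcp_rot": TCP orientation; "wrist_force": force on the tool from outside, world axes, zero at the start; "moment": the same for the moment, N m; "gripper_width": finger opening in m.
Only numpy, scipy, OpenCV 4.12 (cv2) and the standard library are available. Lean on these libraries where they do the work, as an engineer would, in place of code of your own. Each camera call takes 0.05 s, during which the arm holds its last target.

### The job

The two gears, two bearings and the output shaft lying on the counter are mixed up: put each one into the empty bay of the grey tray that already holds its own kind - gears with gears, bearings with bearings, the shaft with the shafts. Set them down, do not drop them, side by side flat on the tray floor and the same way up as they are now, nothing leaning or stacked. Leave the black gear cover and the glue bottle where they are.

Things in the scene. Friction and masses are not known exactly. Their poses are not given: they have to be found in the camera images.
- gear_1: Steel spur gear lying flat, hub up: 21 teeth, 46 mm over the tooth tips and 16 mm thick, with a round hub 28 mm across standing 12 mm higher (28 mm in all), 14 mm bore. Can be taken by the hub or across the teeth. About 0.21 kg. Origin: centre of the underside, z up. The two gears are alike.
- gear_2: Steel spur gear lying flat, hub up: 21 teeth, 46 mm over the tooth tips and 16 mm thick, with a round hub 28 mm across standing 12 mm higher (28 mm in all), 14 mm bore. Can be taken by the hub or across the teeth. About 0.21 kg. Origin: centre of the underside, z up. The two gears are alike.
- bearing_1: Sealed steel ball bearing lying flat: ring of 42 mm outside diameter, 16 mm thick, black seal, 15 mm bore. About 0.10 kg. Origin: centre of the underside, z up. The two bearings are alike.
- bearing_2: Sealed steel ball bearing lying flat: ring of 42 mm outside diameter, 16 mm thick, black seal, 15 mm bore. About 0.10 kg. Origin: centre of the underside, z up. The two bearings are alike.
- shaft: Polished steel gearbox output shaft standing upright on its flange: flange 44 mm across and 10 mm thick, shoulder 26 mm across up to 20 mm, then a plain shaft 20 mm across up to 62 mm. About 0.22 kg. Origin: centre of the underside of the flange, z up along the shaft.
- tray_gear: Fixed grey tray 120 x 190 mm; floor 4 mm thick, walls 4 mm thick, 18 mm high. A cross wall parts a stock bay (tray -y), with two gears already in it (fixed, at x +-28, y -93 mm, tops 32 mm above the counter), from a larger EMPTY bay (+y), 112 (x) by 126 mm (y) inside. Origin: underside, below the centre of the empty bay; z up; yaw within 0.15 rad of world axes.
- tray_bearing: Fixed grey tray 120 x 190 mm; floor 4 mm thick, walls 4 mm thick, 18 mm high. A cross wall parts a stock bay (tray -y), with two bearings already in it (fixed, at x +-28, y -93 mm, tops 20 mm above the counter), from a larger EMPTY bay (+y), 112 (x) by 126 mm (y) inside. Origin: underside, below the centre of the empty bay; z up; yaw within 0.15 rad of world axes.
- tray_shaft: Fixed grey tray 120 x 190 mm; floor 4 mm thick, walls 4 mm thick, 18 mm high. A cross wall parts a stock bay (tray -y), with two output shafts already in it (fixed, at x +-28, y -93 mm, tops 66 mm above the counter), from a larger EMPTY bay (+y), 112 (x) by 126 mm (y) inside. Origin: underside, below the centre of the empty bay; z up; yaw within 0.15 rad of world axes.
- gear_cover: Bystander, loose: round matte black plastic gear cover lying among the parts, 64 mm across its lugs, 26 mm high. Origin: centre of the underside. To be left where it lies.
- glue_bottle: Bystander, loose: small white bottle with a black cap, 30 mm across, 54 mm high, standing between two trays. Origin: centre of the underside. To be left where it stands.
Not all that is in view belongs to the job. Leave any red look-alike of the bearing_2 alone. What is shaped like the gear_2 but red is not meant.

How it is judged:
At the end, for the whole second after the job is handed in: Each gear stands in the empty bay of tray_gear, each bearing in that of tray_bearing, the shaft in that of tray_shaft: between the bay's walls, underside within 10 mm of the tray's underside (on the 4 mm floor, not stacked), upright within 0.12 rad the way up it began, at rest and released (x of gear_1 in the frame of tray_gear between -0.038 and 0.038 m and y of gear_1 in the frame of tray_gear between -0.045 and 0.045 m and z of gear_1 in the frame of tray_gear between 0 and 0.01 m and angle between each of gear_1, gear_2, bearing_1, bearing_2, shaft's own z axis and vertical below 0.12 rad and linear speed of each of gear_1, gear_2, bearing_1, bearing_2, shaft below 0.02 m/s and x of gear_2 in the frame of tray_gear between -0.038 and 0.038 m and y of gear_2 in the frame of tray_gear between -0.045 and 0.045 m and z of gear_2 in the frame of tray_gear between 0 and 0.01 m and x of bearing_1 in the frame of tray_bearing between -0.04 and 0.04 m and y of bearing_1 in the frame of tray_bearing between -0.047 and 0.047 m and z of bearing_1 in the frame of tray_bearing between 0 and 0.01 m and x of bearing_2 in the frame of tray_bearing between -0.04 and 0.04 m and y of bearing_2 in the frame of tray_bearing between -0.047 and 0.047 m and z of bearing_2 in the frame of tray_bearing between 0 and 0.01 m and x of shaft in the frame of tray_shaft between -0.039 and 0.039 m and y of shaft in the frame of tray_shaft between -0.046 and 0.046 m and z of shaft in the frame of tray_shaft between 0 and 0.01 m); the robot touches nothing.
It fails at once if the gear cover is shifted by more than 15 mm or tipped (distance of gear_cover from where it was at the start of the episode above 0.015 m or angle between gear_cover's own z axis and vertical above 0.3 rad).
It fails at once if the bottle is shifted by more than 15 mm or knocked over (distance of glue_bottle from where it was at the start of the episode above 0.015 m or angle between glue_bottle's own z axis and vertical above 0.3 rad).
It fails at once if a gear, bearing or the shaft is dropped: it falls free, touching nothing, with its underside more than 30 mm above the counter ((height (world z) of gear_1 above 0.03 m and contact force between gear_1 and anything else below 0.01 N and linear speed of gear_1 above 0.1 m/s) or (height (world z) of gear_2 above 0.03 m and contact force between gear_2 and anything else below 0.01 N and linear speed of gear_2 above 0.1 m/s) or (height (world z) of bearing_1 above 0.03 m and contact force between bearing_1 and anything else below 0.01 N and linear speed of bearing_1 above 0.1 m/s) or (height (world z) of bearing_2 above 0.03 m and contact force between bearing_2 and anything else below 0.01 N and linear speed of bearing_2 above 0.1 m/s) or (height (world z) of shaft above 0.03 m and contact force between shaft and anything else below 0.01 N and linear speed of shaft above 0.1 m/s)).
It also fails if it takes over 115 s, if anything falls off the work surface, if the arm or the gripper's body presses on something with over 40 N, if the wrist force passes 120 N, or if a joint passes its speed limit or range.

## Working session

There is one attempt and no reset: what is moved stays moved. The work goes in short steps, each a Python script; the robot and the scene stay as the last script left them, time stands still between calls to the robot, and variables do not carry over. Pictures are saved under pics/ and viewed, and the job is handed in when it is done.

```bash
ls; mkdir -p pics
cat > h.py <<'E'
import numpy as np, cv2
from station import env, effector, solver, viewer, workorder, search_frame, tip_of
E
python3 - <<'E'
from h import *
for n in ["top","side","wrist"]:
    im,d=viewer.read_camera(n); cv2.imwrite(f"pics/{n}0.png",im[:,:,::-1]); np.save(f"pics/{n}0.npy",d)
    print(n,viewer.camera_info(n))
s=env.sense();print(s)
E
```

```text
pics
top {'intrinsics': array([[380.28609918,   0.        , 312.48317374],
       [  0.        , 380.28609918, 194.35749901],
       [  0.        ,   0.        ,   1.        ]]), 'dist_coeffs': array([0.01408411, 0.        , 0.        , 0.        , 0.        ]), 'eye': array([0.3310531 , 0.02509055, 0.87776296]), 'rotation': array([[-6.70695874e-02,  9.76615018e-01, -2.04266436e-01],
       [-9.97747899e-01, -6.54653810e-02,  1.46086929e-02],
       [ 8.94688797e-04,  2.04786207e-01,  9.78806318e-01]])}
side {'intrinsics': array([[392.74597329,   0.        , 323.14166732],
       [  0.        , 392.74597329, 197.83469532],
       [  0.        ,   0.        ,   1.        ]]), 'dist_coeffs': array([-0.00785091,  0.        ,  0.        ,  0.        ,  0.        ]), 'eye': array([ 0.10261094, -0.44212825,  0.50112568]), 'rotation': array([[ 0.75133341,  0.39497928, -0.52866764],
       [-0.65984809,  0.46169344, -0.59282346],
       [ 0.0099294 ,  0.79424841,  0.60751203]])}
wrist {'intrinsics': array([[355.47835816,   0.        , 317.14910355],
       [  0.        , 355.47835816, 200.44
[... 651 characters left out ...]
_velocities': array([ 1.24429333e-03, -2.30660756e-03,  3.11830675e-06, -4.25879333e-03,
       -1.62677911e-04, -6.41056165e-04, -1.12462837e-04]), 'tau': array([ 1.75444802e-03, -5.20948541e+01, -1.17789078e-02, -2.43977487e+01,
       -5.65538253e-02,  1.52601785e-02,  8.86041312e-05]), 'ee_pos': array([ 0.27001859, -0.59079511,  0.21384973]), 'tcp_rot': array([[-9.09485345e-01, -6.55378575e-04,  4.15735465e-01],
       [-4.15735967e-01,  1.16777993e-03, -9.09484602e-01],
       [ 1.10569191e-04, -9.99999103e-01, -1.33454318e-03]]), 'wrist_force': array([-0.56150097, -0.01578567, -0.59021478]), 'moment': array([-0.02526781,  0.06577191,  0.05442238]), 'gripper_width': 0.09192920282495862}
```

View pics/top0.png

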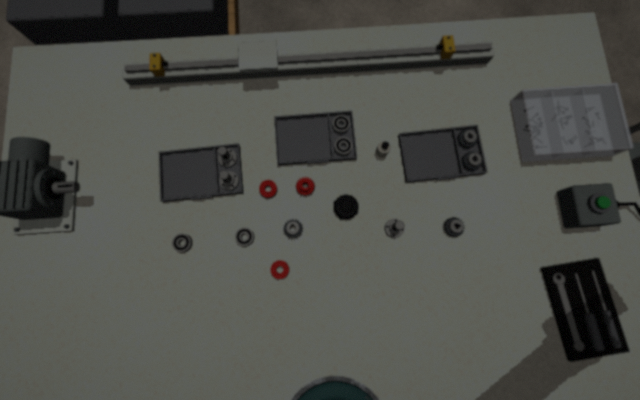

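View pics/side0.png

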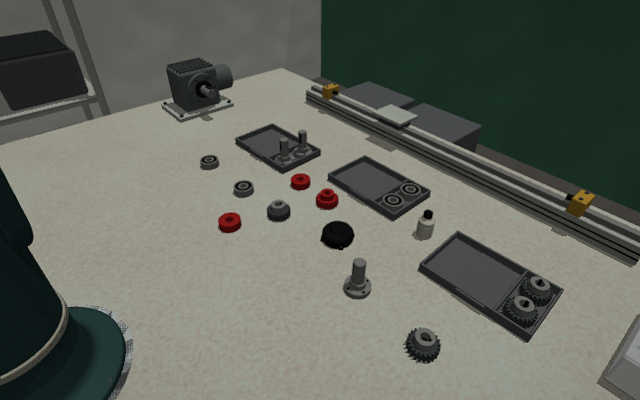

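View pics/wrist0.png

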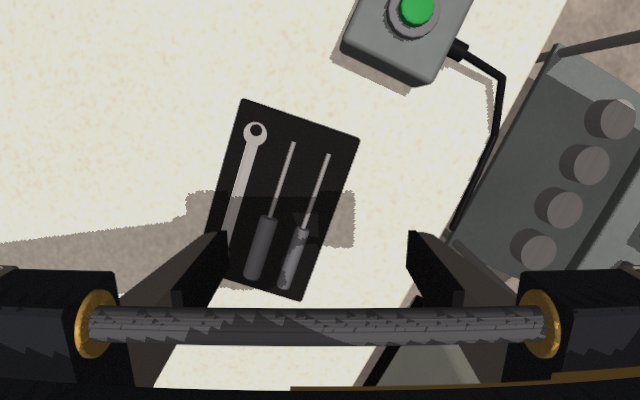

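The top view shows:
- bearings at (182,242) and (245,236)
- gears at (293,228) and (454,226)
- the shaft at (394,227)
- red look-alikes at (268,189), (305,187) and (280,270), which I will leave alone
- the black cover at (346,207) and the bottle at (382,149)
- the shaft, bearing and gear trays at (200,173), (315,138) and (442,153); each tray's stock bay is on its right (-y) side

Next I'll run the networks and compute positions from depth.

```bash
cat >> h.py <<'E'
def world(cam,u,v,z=None,d=None,pose=None):
    ci=viewer.camera_info(cam)
    p=cv2.undistortPoints(np.array([[[u,v]]],float),ci["intrinsics"],ci["dist_coeffs"])[0,0]
    ray=np.array([p[0],-p[1],-1.])
    if pose is None: R,e=ci["rotation"],ci["eye"]
    else:
        T=ci["T_tool_cam"]; R=pose[1]@T[:3,:3]; e=pose[1]@T[:3,3]+pose[0]
    r=R@ray
    t=d if d is not None else (z-e[2])/r[2]
    return e+t*r
E
python3 - <<'E'
from h import *
d=np.load("pics/top0.npy")
for n,(u,v) in dict(b1=(182,242),b2=(245,236),g1=(293,228),g2=(454,226),sh=(394,227),r1=(268,189),r2=(305,187),r3=(280,270),cov=(346,207),bot=(382,149)).items():
    print(n,world("top",u,v,d=d[v,u]).round(3))
im,_=viewer.read_camera("top")
for n in ["gear_1","bearing_1","shaft","gear_cover","glue_bottle","tray_gear","tray_bearing","tray_shaft"]:
    for r in tip_of("top",n): print(n,np.round(r["at"],3),round(r["score"],2))
c=cv2.convertScaleAbs(im[120:290,150:500,::-1],alpha=2)
cv2.imwrite("pics/c1.png",cv2.resize(c,None,fx=2.28,fy=2.28,interpolation=cv2.INTER_CUBIC))
E
```

```text
b1 [0.423 0.318 0.   ]
b2 [ 0.427  0.174 -0.002]
g1 [ 0.438  0.062 -0.001]
g2 [ 0.418 -0.31  -0.   ]
sh [ 0.419 -0.159  0.053]
r1 [0.534 0.116 0.   ]
r2 [ 0.533  0.028 -0.   ]
r3 [0.345 0.097 0.001]
cov [ 0.474 -0.062  0.026]
bot [ 0.602 -0.155  0.04 ]
gear_1 [ 0.414 -0.304  0.002] 0.72
gear_1 [ 0.536  0.028 -0.001] 0.68
gear_1 [ 0.436  0.065 -0.   ] 0.63
bearing_1 [0.423 0.319 0.003] 0.76
bearing_1 [0.534 0.116 0.002] 0.71
bearing_1 [0.351 0.097 0.002] 0.62
bearing_1 [ 0.612 -0.161  0.   ] 0.22
shaft [ 0.42  -0.169 -0.003] 0.71
gear_cover [ 0.475 -0.061 -0.002] 0.83
glue_bottle [ 0.612 -0.159 -0.002] 0.7
tray_gear [ 0.588 -0.27  -0.   ] 0.66
tray_bearing [0.649 0.027 0.001] 0.64
tray_bearing [ 0.415 -0.303 -0.   ] 0.44
tray_shaft [0.58  0.302 0.003] 0.7
tray_shaft [ 0.478 -0.062 -0.004] 0.67
```

View pics/c1.png

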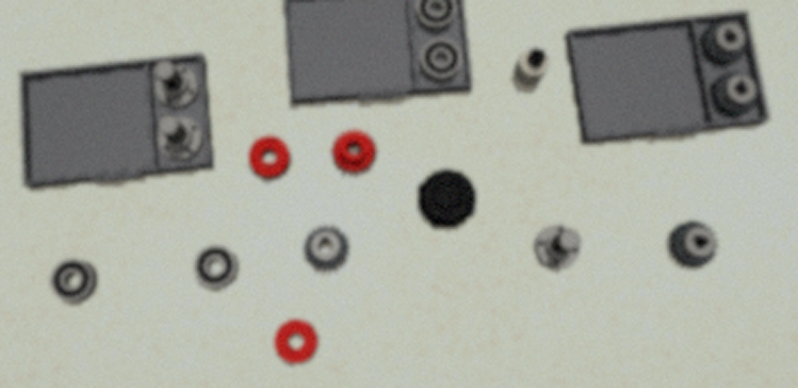

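Close crop of the candidates:
- **Grey bearings:** (74,281) and (216,268). The red rings at (269,157) and (296,342) are excluded.
- **Grey gears:** (326,248) and (692,244). The red one at (354,152) is excluded.
- **Shaft:** (557,245), the only one.

Next I'll take wrist overviews to get accurate positions.

```bash
cat >> h.py <<'E'
def Rj(a):
    "tool down, jaw (tool z) at world angle a from +x"
    z=np.array([np.cos(a),np.sin(a),0]); y=np.array([0,0,-1.]); x=np.cross(y,z)
    return np.c_[x,y,z]
E
python3 - <<'E'
from h import *
R=Rj(-np.pi/2)
P={}
for i,(x,y) in enumerate([(.46,-.25),(.46,0.0),(.46,.25)]):
    if i==0: env.reach([x,y,.28],R)
    else: env.movel([x,y,.28],rate=.3)
    env.pause(.2)
    s=env.sense(); im,d=viewer.read_camera("wrist")
    np.savez(f"pics/w{i}.npz",im=im,d=d,p=s["ee_pos"],R=s["tcp_rot"])
    cv2.imwrite(f"pics/w{i}.png",im[:,:,::-1]); print(s["t"],s["ee_pos"],s["joint_positions"].round(2))
E
```

```text
2.2667 [ 0.45961526 -0.25090352  0.27972402] [ 0.54  0.2  -0.11  1.83  0.02  1.12 -1.16]
3.5 [ 0.46001438 -0.00142341  0.27985352] [ 0.24  0.09 -0.33  1.95  0.03  1.1  -1.68]
4.7333 [0.46044922 0.24841879 0.28011419] [-0.12  0.23 -0.51  1.81  0.13  1.13 -2.25]
```

View pics/w0.png

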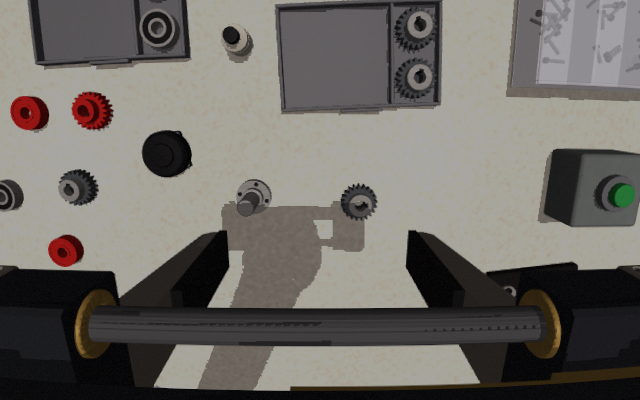

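View pics/w1.png

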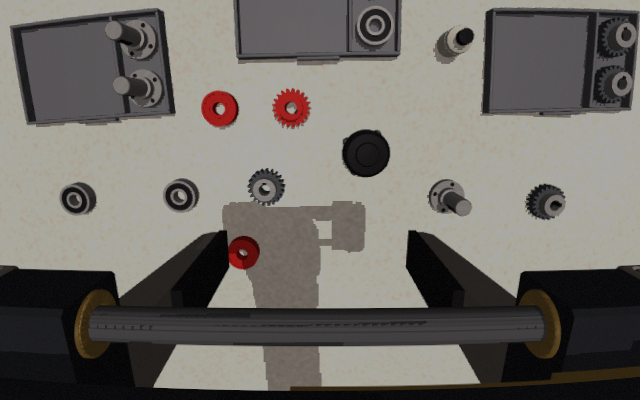

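View pics/w2.png

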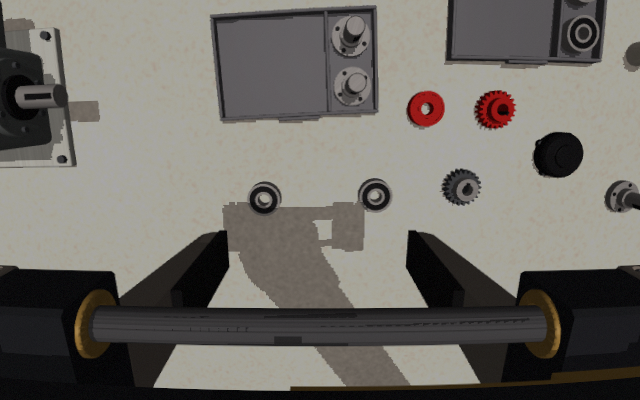

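The wrist views are sharp:
- In w2, the bearings are at (264,197) and (375,195), and the shaft tray's corners are at about (212,15), (377,6), (379,112) and (222,120).
- In w0, the shaft flange is at (254,193) and gear_2 is at (359,202).
- In w1, gear_1 is at (266,187).

The tray tops are cut off in these views, so I'll take one more from further out over each tray.

Run:
```python
from h import *
for i,(x,y) in enumerate([(.55,.28),(.58,0.02),(.55,-.27)]):
    env.movel([x,y,.26],rate=.3)
    env.pause(.2)
    s=env.sense(); im,d=viewer.read_camera("wrist")
    np.savez(f"pics/t{i}.npz",im=im,d=d,p=s["ee_pos"],R=s["tcp_rot"])
    cv2.imwrite(f"pics/t{i}.png",im[:,:,::-1]); print(s["t"])
    for n in (["tray_shaft"],["tray_bearing"],["tray_gear"])[i]:
        print([(n,np.round(r["at"],3),round(r["score"],2)) for r in tip_of("wrist",n)])
t=[np.load(f"pics/t{i}.npz")["im"][:210,160:480,::-1] for i in range(3)]
t=[cv2.convertScaleAbs(a,alpha=1.6) for a in t]
cv2.imwrite("pics/t.png",np.vstack(t))
w=[np.load(f"pics/w{i}.npz")["im"] for i in range(3)]
def cr(i,u,v): return cv2.resize(cv2.convertScaleAbs(w[i][v-30:v+30,u-30:u+30,::-1],alpha=1.5),(240,240),interpolation=cv2.INTER_NEAREST)
cv2.imwrite("pics/o.png",np.vstack([np.hstack([cr(2,264,197),cr(2,375,195),cr(1,266,187)]),np.hstack([cr(0,254,193),cr(0,359,202),cr(2,461,187)])]))
```

```text
5.4583
[('tray_shaft', array([0.583, 0.301, 0.004]), 0.83), ('tray_shaft', array([ 0.481, -0.063, -0.002]), 0.54)]
6.7833
[('tray_bearing', array([ 0.653,  0.023, -0.006]), 0.88)]
8.2083
[('tray_gear', array([ 0.591, -0.273,  0.   ]), 0.65)]
```

View pics/t.png

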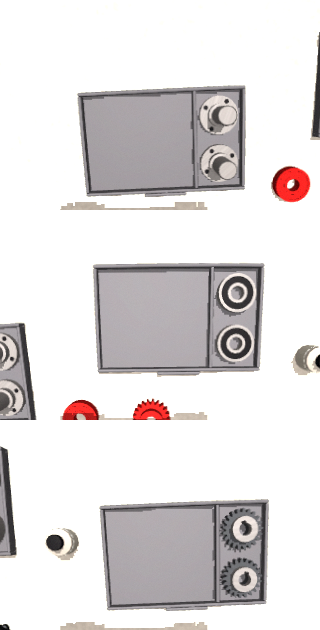

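View pics/o.png

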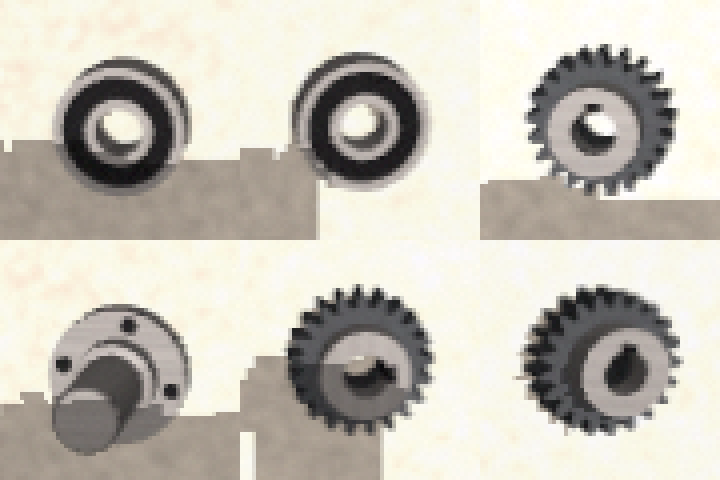

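Both grey gears and both bearings are confirmed, hub up and flat. The tray crops show a bay on the left and the stock on the right of each tray. Next I'll turn these pixels into world positions and check them against the known sizes.

Run:
```python
from h import *
def pose(f): a=np.load(f"pics/{f}.npz"); return a["p"],a["R"],a["d"]
for n,f,u,v,z in [("b1","w2",263.75,199.75,.016),("b2","w2",376,196,.016),("g1","w1",264.5,190,.028),("g1b","w2",468,190,.028),("sh","w0",245.75,209.25,.062),("g2","w0",360.25,205.5,.028)]:
    p=pose(f); print(n,world("wrist",u,v,z=z,pose=p)[:2].round(4), "depth-z",world("wrist",u-8,v,d=p[2][int(v),int(u-8)],pose=p).round(3))
C=dict(t0=[(79,93),(244,87),(245,188),(88,195)],t1=[(94,55),(263,54),(258,160),(98,162)],t2=[(101,86),(268,80),(267,182),(108,189)])
for f,c in C.items():
    p=pose(f); W=np.array([world("wrist",u+160,v,z=.018,pose=p)[:2] for u,v in c])
    e=[np.linalg.norm(W[i]-W[(i+1)%4]).round(3) for i in range(4)]
    # tray outer corners in tray frame: +y is left, x away? TL=(+60,+67+?)
    L=np.array([(.06,.067),(.06,-.123),(-.06,-.123),(-.06,.067)])
    M=L-L.mean(0);N=W-W.mean(0)
    a=np.arctan2((M[:,0]*N[:,1]-M[:,1]*N[:,0]).sum(),(M*N).sum())
    R=np.array([[np.cos(a),-np.sin(a)],[np.sin(a),np.cos(a)]])
    t=W.mean(0)-R@L.mean(0)
    print(f,e,"yaw",a.round(3),"origin",t.round(4),"res",(L@R.T+t-W).round(3).tolist())
```

```text
b1 [0.4206 0.3165] depth-z [0.421 0.327 0.016]
b2 [0.425  0.1753] depth-z [0.425 0.185 0.016]
g1 [0.4353 0.0634] depth-z [0.435 0.073 0.029]
g1b [0.4351 0.0637] depth-z [0.435 0.074 0.028]
sh [ 0.42  -0.169] depth-z [ 0.42  -0.16   0.061]
g2 [ 0.4151 -0.3028] depth-z [ 0.415 -0.293  0.027]
t0 [np.float64(0.185), np.float64(0.116), np.float64(0.187), np.float64(0.118)] yaw 0.044 origin [0.5819 0.3008] res [[0.001, 0.002], [0.003, -0.003], [-0.002, -0.001], [-0.002, 0.002]]
t1 [np.float64(0.186), np.float64(0.117), np.float64(0.187), np.float64(0.118)] yaw 0.012 origin [0.6505 0.027 ] res [[0.001, 0.002], [0.001, -0.002], [-0.001, -0.002], [-0.001, 0.001]]
t2 [np.float64(0.186), np.float64(0.116), np.float64(0.189), np.float64(0.118)] yaw 0.045 origin [ 0.5906 -0.2726] res [[0.001, 0.002], [0.002, -0.002], [-0.002, -0.0], [-0.001, 0.001]]
```

```bash
cat >> h.py <<'E'
OB=dict(b1=(.4206,.3165),b2=(.425,.1753),g1=(.4352,.0635),sh=(.42,-.169),g2=(.4151,-.3028))
TR=dict(s=(.5819,.3008,.044),b=(.6505,.027,.012),g=(.5906,-.2726,.045))
def tw(k,x,y):
    ox,oy,a=TR[k]; return np.array([ox+np.cos(a)*x-np.sin(a)*y, oy+np.sin(a)*x+np.cos(a)*y])
E
python3 - <<'E'
from h import *
print(env.sense()["t"])
for a in [0,np.pi,np.pi/4,-np.pi*3/4,-np.pi/4,np.pi*3/4]:
  print(round(a,2))
  for n,p in list(OB.items())+[("Ts",tw("s",0,0)),("Tb",tw("b",0,0)),("Tg",tw("g",0,0))]:
    q=solver.inverse_kinematics([*p,.1],Rj(a)); print("  ",n,None if q is None else np.round(q,2))
p=np.load("pics/t1.npz")
for u,v in [(237,82),(235,134)]:
    w=world("wrist",u+160,v,z=.020,pose=(p["p"],p["R"]))[:2]
    print(w, tw("b",.028 if v<100 else -.028,-.093))
E
```

```text
8.3083
0
   b1 [ 0.    0.62 -0.92  1.95  0.64  0.89 -1.26]
   b2 [ 0.22  0.46 -0.82  2.11  0.49  0.77 -0.91]
   g1 [ 0.36  0.39 -0.68  2.16  0.37  0.71 -0.56]
   sh [ 0.79  0.38 -0.56  2.13  0.3   0.71  0.03]
   g2 [ 0.97  0.46 -0.5   2.    0.31  0.76  0.29]
   Ts [-0.02  0.75 -0.76  1.64  0.59  1.   -0.97]
   Tb [ 0.3   0.68 -0.57  1.66  0.43  0.94 -0.42]
   Tg [ 0.75  0.66 -0.52  1.66  0.39  0.92  0.08]
3.14
   b1 [ 0.21  0.92 -1.33  1.94  1.    1.16  1.61]
   b2 [-1.35  0.55  1.13  2.2  -0.7   0.82 -2.91]
   g1 [-0.97  0.39  0.9   2.23 -0.48  0.71 -2.88]
   sh [ 0.34  0.31 -0.03  2.16  0.02  0.67 -2.85]
   g2 [ 0.53  0.4   0.04  2.03 -0.02  0.72 -2.56]
   Ts [-1.31  1.07  1.33  1.73 -1.09  1.29 -2.85]
   Tb [-0.8   0.88  1.11  1.73 -0.88  1.11 -2.54]
   Tg [ 0.35  0.59  0.04  1.69 -0.03  0.86 -2.74]
0.79
   b1 [-0.03  0.6  -0.87  1.95  0.6   0.87 -0.43]
   b2 [ 0.2   0.45 -0.79  2.11  0.47  0.76 -0.11]
   g1 [ 0.43  0.41 -0.76  2.15  0.43  0.73  0.17]
   sh [ 0.91  0.41 -0.7   2.13  0.4   0.73  0.73]
   g2 [ 1.1   0.5  -0.66  1.99  0.42  0.79  0.98]
   Ts [ 0.02  0.78 -0.83  1.63 
[... 739 characters left out ...]
0.86  0.43 -0.36  2.01  0.22  0.74 -0.42]
   Ts [-0.08  0.71 -0.65  1.64  0.5   0.96 -1.69]
   Tb [ 0.22  0.65 -0.44  1.66  0.33  0.91 -1.14]
   Tg [ 0.64  0.63 -0.36  1.67  0.27  0.89 -0.62]
2.36
   b1 [ 0.21  0.92 -1.33  1.94  1.    1.16  0.83]
   b2 [ 0.53  0.8  -1.32  2.09  0.93  1.04  1.08]
   g1 [ 0.8   0.75 -1.32  2.14  0.9   1.    1.33]
   sh [-0.69  0.73  1.35  2.22 -0.91  0.97 -2.71]
   g2 [-0.27  0.66  1.12  2.07 -0.77  0.91 -2.64]
   Ts [ 0.24  1.1  -1.34  1.62  1.1   1.34  1.09]
   Tb [ 0.68  1.1  -1.34  1.63  1.1   1.33  1.52]
   Tg [-0.33  0.88  1.11  1.74 -0.88  1.11 -2.85]
[ 0.68036365 -0.06536483] [ 0.67961396 -0.06565731]
[ 0.6232226  -0.06583021] [ 0.62361799 -0.0663293 ]
```

gear_2 goes first, held by the hub.

```bash
cat >> h.py <<'E'
def pick(p,a,z,lift,squeeze=30):
    R=Rj(a)
    env.movel([*p,max(lift,.12)],R,rate=.3)
    env.movel([*p,z],R,rate=.12); env.pause(.15)
    s=env.sense(); print("pre",s["ee_pos"].round(4))
    effector.grasp(squeeze); env.pause(.2)
    s1=env.sense(); print("t",s1["t"],"width",s1["gripper_width"].round(4),"F",s1["wrist_force"].round(1))
    env.movel([*p,lift],R,rate=.12); env.pause(.1)
    s2=env.sense(); print("lift width",s2["gripper_width"].round(4),"F",s2["wrist_force"].round(1))
    return s1["ee_pos"][2]
def place(p,a,z,lift,up=None):
    R=Rj(a)
    env.movel([*p,lift],R,rate=.25)
    env.movel([*p,z+.012],R,rate=.15)
    env.movel([*p,z],R,rate=.03); env.pause(.2)
    s=env.sense(); print("place",s["ee_pos"].round(4),"F",s["wrist_force"].round(1))
    effector.release(); env.pause(.2)
    s=env.sense(); print("released",s["gripper_width"].round(4),"F",s["wrist_force"].round(1))
    env.movel([*p,up or lift],R,rate=.15)
    print("t",env.sense()["t"])
def shot(n,cam="wrist"):
    s=env.sense(); im,d=viewer.read_camera(cam)
    np.savez(f"pics/{n}.npz",im=im,d=d,p=s["ee_pos"],R=s["tcp_rot"]); cv2.imwrite(f"pics/{n}.png",im[:,:,::-1])
E
python3 - <<'E'
from h import *
print(pick(OB["g2"],TR["g"][2],.0185,.12))
shot("g2lift");shot("g2side","side")
E
```

```text
pre [ 0.4156 -0.3032  0.0193]Traceback (most recent call last):
  File "<stdin>", line 2, in <module>
  File "h.py", line 27, in pick
    s1=env.sense(); print("t",s1["t"],"width",s1["gripper_width"].round(4),"F",s1["wrist_force"].round(1))
                                              ^^^^^^^^^^^^^^^^^^^^^^^^^
AttributeError: 'float' object has no attribute 'round'
```

```bash
sed -i 's/s\([0-9]*\)\["gripper_width"\].round(4)/round(float(s\1["gripper_width"]),4)/g' h.py
python3 - <<'E'
from h import *
s=env.sense();print(s["t"],s["gripper_width"],s["ee_pos"])
env.movel([*OB["g2"],.12],rate=.12); env.pause(.1)
s=env.sense();print(s["t"],s["gripper_width"],s["wrist_force"])
shot("g2lift");shot("g2side","side")
E
```

```text
12.4167 0.02690263684290636 [ 0.41506801 -0.30278089  0.01848873]
13.5167 0.026657174440860697 [-0.14720525  0.3015467  -1.51738444]
```

View pics/g2lift.png

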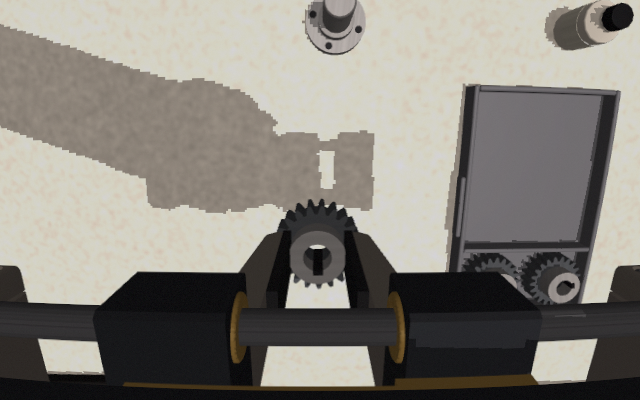

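View pics/g2side.png

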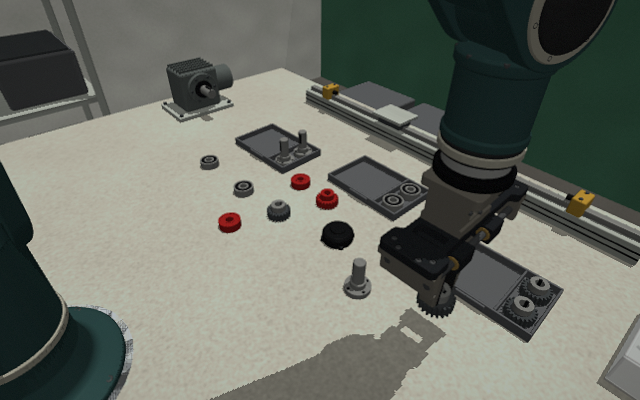

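The wrist view at (317,250) and the side view at (435,300) show the gear held level by its hub (27 mm width, 1.5–2 N load). Next I'll place it on the near-stock side of the bay and pick gear_1.

Run:
```python
from h import *
a=TR["g"][2]
place(tw("g",0,-.027),a,.0228,.12)
env.movel([*tw("g",0.0,-.09),.2],Rj(a),rate=.3)
shot("g2placed")
env.movel([.47,-.15,.16],Rj(a),rate=.3)
pick(OB["g1"],a,.0185,.13)
shot("g1lift")
```

```text
place [ 0.5918 -0.2995  0.0228] F [-0.8  0.5 -1.8]
released 0.0919 F [ 0.2  0.1 -0. ]
t 17.9833
pre [0.4358 0.0635 0.0191]
t 22.8167 width 0.0267 F [ 0.6  0.  -0.1]
lift width 0.0269 F [ 0.3  0.5 -2.3]
```

View pics/g2placed.png

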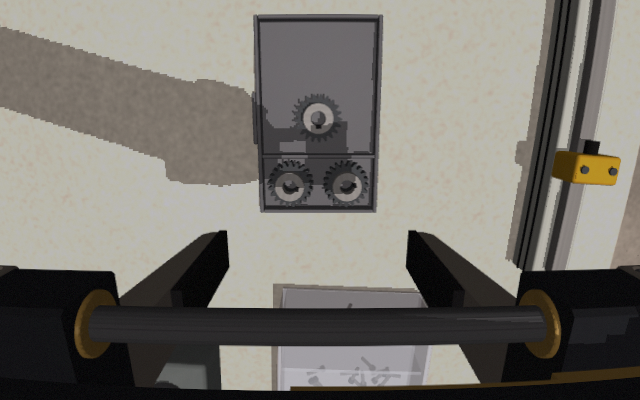

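View pics/g1lift.png

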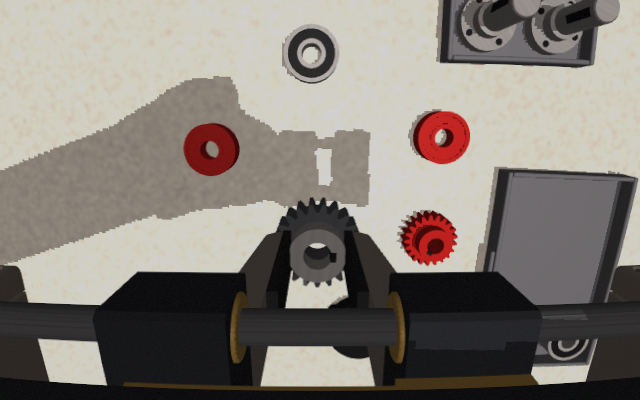

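gear_2 sits flat in the bay at (317,117). gear_1 is held level at (317,250). Next I'll place gear_1, then pick the shaft.

Run:
```python
from h import *
a=TR["g"][2]
place(tw("g",0,.027),a,.0224,.13)
env.movel([*tw("g",0.0,-.06),.22],Rj(a),rate=.3)
shot("g1placed")
env.movel([*OB["sh"],.16],Rj(a),rate=.3)
pick(OB["sh"],TR["s"][2],.034,.15)
shot("shlift")
```

```text
place [ 0.5893 -0.2458  0.0225] F [-1.8 -1.4  2.3]
released 0.0918 F [ 0.2 -0.5  0.2]
t 29.2167
pre [ 0.4205 -0.1693  0.0347]
t 33.6083 width 0.0192 F [ 1.6 -0.1 -1.7]
lift width 0.019 F [ 0.2 -0.8 -2.4]
```

View pics/g1placed.png

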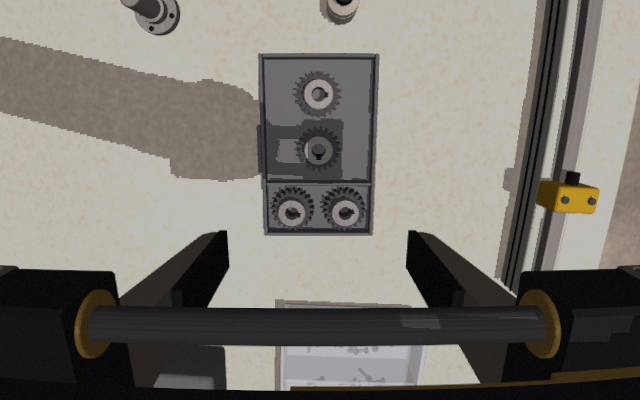

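View pics/shlift.png

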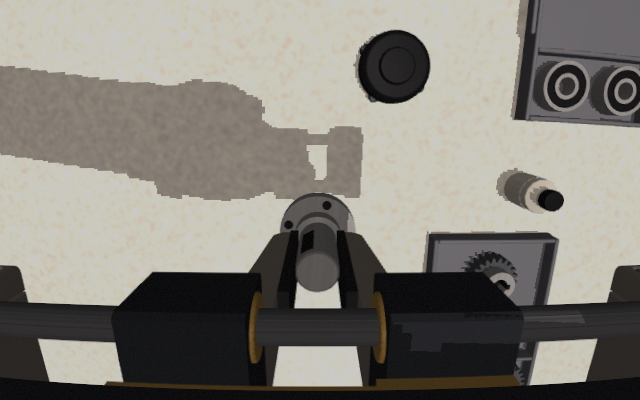

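Both gears are in the bay and flat, at (317,94) and (318,149). The shaft is held upright. Next I'll place it and pick bearing_1.

For the bearings, the fingers (128 mm when fully open) only fit inside the bay on the diagonal. So I'll set the first one down diagonally near the centre, slide it aside with closed fingers, then set the second one down.

Run:
```python
from h import *
a=TR["s"][2]
place(tw("s",0,.01),a,.0382,.15)
env.movel([*tw("s",0,-.07),.24],Rj(a),rate=.3)
shot("shplaced")
A=TR["b"][2]+np.pi/4
pick(OB["b1"],A,.0045,.14)
shot("b1lift")
```

```text
place [0.5814 0.3108 0.0381] F [ 0.1 -0.  -3. ]
released 0.0915 F [-0.   0.3  0.2]
t 40.85
pre [0.4211 0.3167 0.0051]
t 44.8083 width 0.0412 F [-1.2 -0.5 -0.6]
lift width 0.0409 F [ 0.5  0.2 -0.4]
```

View pics/shplaced.png

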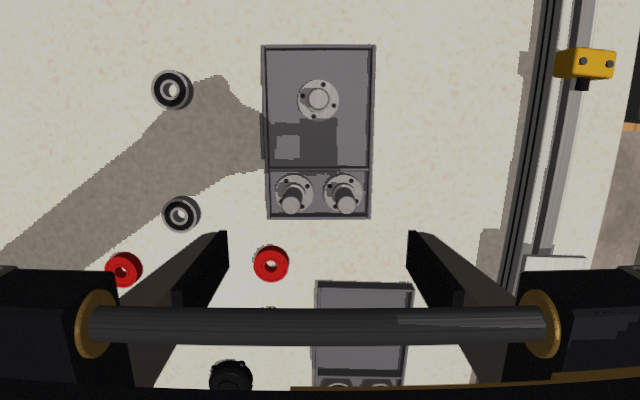

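View pics/b1lift.png

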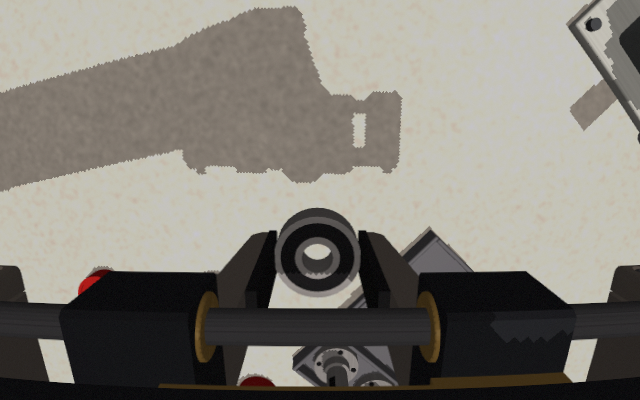

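The shaft stands in its bay at (318,98), and bearing_1 is held level at (317,252). Next I'll place it diagonally near the bay's centre.

Run:
```python
from h import *
A=TR["b"][2]+np.pi/4
place(tw("b",0,.008),A,.0083,.14,up=.08)
effector.grasp(10)
# view from -y side
env.movel([*tw("b",0.0,-.09),.2],Rj(TR["b"][2]+.4),rate=.3)
env.pause(.1); shot("b1placed")
```

```text
place [0.6504 0.0348 0.0085] F [-1.8 -1.4  4.1]
released 0.0918 F [-0.7  0.6  0.7]
t 51.225
```

View pics/b1placed.png

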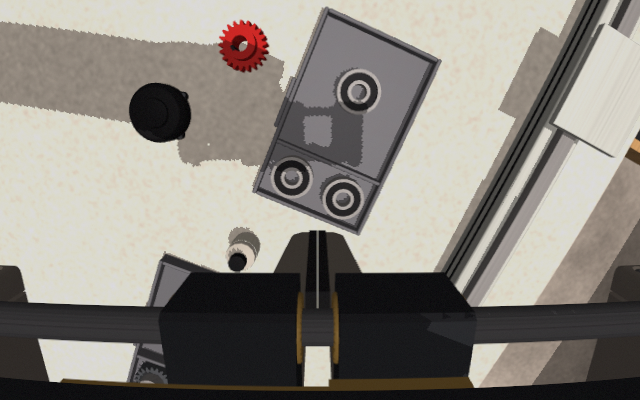

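Bearing_1 lies flat at (358,91), about the middle of the bay. The closed fingers are at (317,235). Next I'll push it aside.

Run:
```python
from h import *
b=np.load("pics/b1placed.npz")
w=world("wrist",358.5,91,z=.02,pose=(b["p"],b["R"]))[:2]; print("b1 at",w,"expected",tw("b",0,.008))
u=np.array([-.39,.92]); u/=np.linalg.norm(u); c=np.array([0,.008]); R=Rj(TR["b"][2]+np.arctan2(u[1],u[0])-np.pi/2)
st=tw("b",*(c-u*.038)); en=tw("b",*(np.array([-.012,.037])-u*.031))
env.movel([*st,.06],R,rate=.25)
env.movel([*st,.0085],R,rate=.1)
env.movel([*en,.0085],R,rate=.04)
s=env.sense(); print(s["wrist_force"].round(1),s["ee_pos"])
env.movel([*(st),.0085],R,rate=.1)
env.movel([*(st),.08],R,rate=.2)
effector.release()
env.movel([*tw("b",0.0,-.09),.2],R,rate=.3)
env.pause(.1); shot("b1pushed"); print(env.sense()["t"])
```

```text
b1 at [0.64978189 0.03569518] expected [0.650404   0.03499942]
[ 0.4  0.1 -0. ] [0.65041576 0.03535937 0.00833488]
59.1
```

View pics/b1pushed.png

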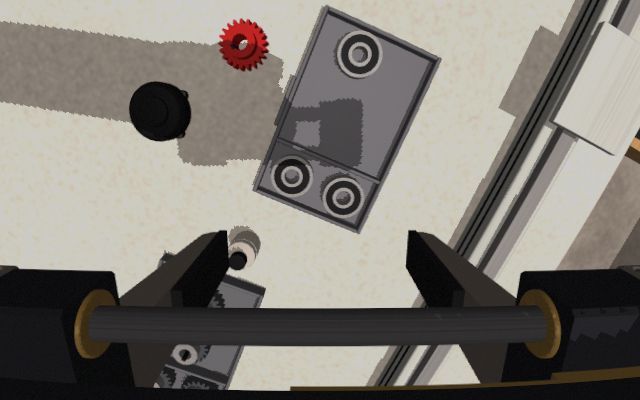

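Run:
```python
from h import *
b=np.load("pics/b1pushed.npz")
w=world("wrist",359,53.5,z=.02,pose=(b["p"],b["R"]))[:2]; ox,oy,a=TR["b"]
d=w-[ox,oy]; print("b1 tray",np.array([np.cos(a)*d[0]+np.sin(a)*d[1],-np.sin(a)*d[0]+np.cos(a)*d[1]]).round(4))
A=a+np.pi/4
env.movel([.5,.1,.2],Rj(A),rate=.3)
pick(OB["b2"],A,.0045,.14)
place(tw("b",0,-.009),A,.0083,.14)
env.movel([*tw("b",0.0,-.1),.24],Rj(A),rate=.3)
env.pause(.1); shot("b2placed"); shot("side1","side"); shot("top1","top"); print(env.sense()["t"])
```

```text
b1 tray [-0.0135  0.0383]
pre [0.4255 0.1754 0.0051]
t 63.0 width 0.0407 F [-0.1  0.8 -0.3]
lift width 0.041 F [ 0.9  0.  -0.8]
place [0.6507 0.0178 0.0085] F [-2.1 -1.6  4.3]
released 0.0919 F [-0.  -0.6 -0.4]
t 69.4167
70.2667
```

View pics/b2placed.png

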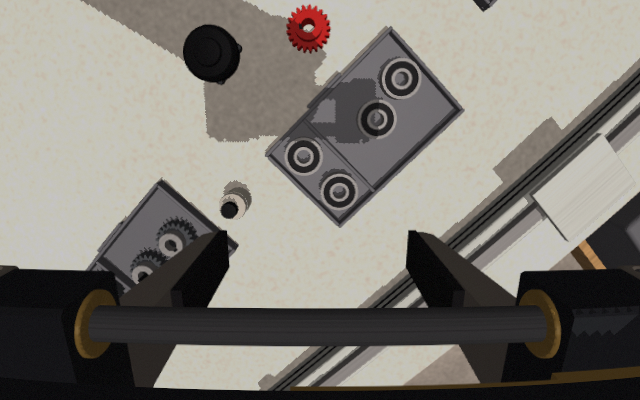

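View pics/side1.png

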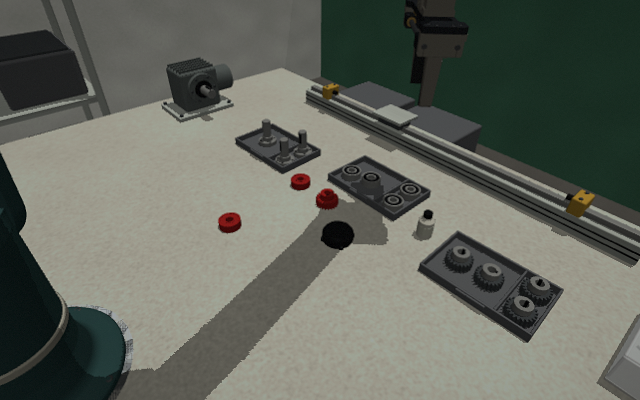

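View pics/top1.png

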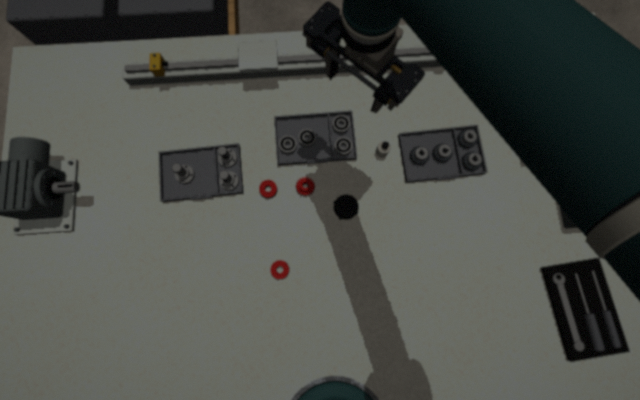

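All five parts are in their bays: bearings at (401,77) and (377,118) in the wrist view, gears at (459,257) and (489,275) in the side view, and the shaft at (266,133). The cover and bottle have not moved. Before handing in, I'll check the final positions and heights from depth.

Run:
```python
from h import *
def loc(k,w):
    ox,oy,a=TR[k]; d=w[:2]-[ox,oy]; return np.array([np.cos(a)*d[0]+np.sin(a)*d[1],-np.sin(a)*d[0]+np.cos(a)*d[1]]).round(4)
b=np.load("pics/b2placed.npz"); po=(b["p"],b["R"])
for u,v in [(401.5,77.5),(377,118)]:
    print(loc("b",world("wrist",u,v,z=.02,pose=po)),[round(float(world("wrist",u+du,v+dv,d=b["d"][int(v+dv),int(u+du)],pose=po)[2]),4) for du,dv in [(12,0),(-12,0),(0,12),(0,-12)]])
g=np.load("pics/g1placed.npz"); po=(g["p"],g["R"])
for u,v in [(318.5,94),(318,149.5)]:
    print("gear",loc("g",world("wrist",u,v,z=.032,pose=po)),[round(float(world("wrist",u+du,v+dv,d=g["d"][int(v+dv),int(u+du)],pose=po)[2]),4) for du,dv in [(10,0),(-10,0),(0,10),(0,-10)]])
g=np.load("pics/shplaced.npz"); po=(g["p"],g["R"])
print("shaft",loc("s",world("wrist",318,98.5,z=.066,pose=po)))
a=np.load("pics/top0.npy"); 
for n in ["gear_cover","glue_bottle"]: print(n,[(np.round(r["at"],3),round(r["score"],2)) for r in tip_of("top",n)][:1])
workorder.finish_job(); print(env.sense()["t"])
```

```text
[-0.0134  0.0388] [0.0192, 0.0184, 0.0193, 0.0192]
[-0.0009 -0.008 ] [0.0194, 0.0187, 0.0177, 0.0179]
gear [0.0005 0.0273] [0.0302, 0.0321, 0.0303, 0.0316]
gear [ 0.0001 -0.0262] [0.0317, 0.0322, 0.0327, 0.0319]
shaft [0.0004 0.0107]
gear_cover [(array([ 0.476, -0.06 , -0.001]), 0.89)]
glue_bottle [(array([0.652, 0.018, 0.001]), 0.71)]
the job is handed in; nothing more can be done
the job is handed in; nothing more can be done
```

All five parts are in their correct bays, and I handed the job in at about 70 s of the 115 s allowed. `finish_job` gives no verdict, so this rests on my own checks.

- **How they were placed:** the gears were held by the hub, the shaft by its stem and the bearings by the ring. After setting bearing_1 down, I slid it aside on the tray floor with closed fingers to make room for bearing_2.
- **Positions in the tray frames (mm):** all are inside the limits.

| Part | x | y |
|---|---|---|
| gear_1 | 0.5 | 27 |
| gear_2 | 0 | -26 |
| bearing_1 | -13 | 39 |
| bearing_2 | -1 | -8 |
| shaft | 0 | 11 |

- **Heights:** gear tops measured 30–32 mm and bearing tops 18–19 mm, against 32 and 20 mm expected when flat on the floor. I did not take a depth reading on the shaft, but it stood upright in the side view.
- **Bystanders:** the gear cover read within about 2 mm of where it started. The red look-alikes were not touched.
- **Check that disagreed:** the last network query for the glue bottle returned (0.652, 0.018), which is bearing_2's place, so it was a false detection. The final top and side pictures show the bottle upright at its original pixels, and the arm did not go near it.

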